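# Free a bonded flow cell from its ratchet clamp and store it

## Robot

A 6-joint arm with a two-finger parallel gripper is mounted at the origin on a cart in front of the work surface, level with it; the furniture and walls round the work are solid. World frame = base frame: x ahead of the robot, y to its left, z up, the work surface at z = 0. Lengths are in m, angles in degrees, forces in N, time in s.
With the tool pointing down it reaches from about 0.375 to 0.9 m from the base axis. Payload 3.1 kg.
Tool frame: the origin (TCP) lies on the centre line of the jaws, within the pads' length; the fingertips stand 17 mm ahead of it and the grasp point (between the pads) lies 2 mm behind it; z points along the fingers, y is the line along which they close (so a half turn about z gives the same grasp; the last joint's range is limited). The gripper opens to 87 mm and grips with 3 to 60 N. Pads are 19 mm wide; open, the fingers measure 117 mm over their backs; the gripper's body (75 mm by 190 mm) begins 51 mm behind the grasp point.
Start: joints at [-82.535, 30.224, 82.088, -0, 67.689, -10.227], TCP at [0.19, -0.595, 0.24] pointing down, gripper open.
Joint ranges: [-176.69, 176.69], [-43.24, 126.21], [12.49, 139.97], [-82, 262], [0, 151.66], [-163.58, 163.58]. Speed limits (degrees/s): [159.86, 159.86, 180, 180, 180, 180].

## Interface

Orientations are given as a 3x3 rotation matrix whose columns are the frame's x, y, z axes.
In Python, from rig import bot, imaging, finder gives the robot as it stands. The module is installed in compiled form; this text tells all that it offers.
- The arm moves only by the tool play_rows, never from a script. Its argument "motion" is a list that holds one entry, the list of rows, each a list of 6 numbers: the shift along the tool's x, y, z in a scale on which 1.0 is 1 m, then the turn, a rotation vector about the tool's x, y, z in parts of the range, where 1.0 means 180 degrees. In form: [[[dx, dy, dz, wx, wy, wz], ...]]. A call has 1 to 8 rows; each row is the pose to reach, as a shift and turn from the pose commanded when the call began, along the tool's axes at that moment; what a row does not reach only later rows make up. A row lasts 1/12 s, in which the tool goes at most 41.7 mm and 7.16 degrees, less where a joint would pass 70% of its speed; a pose out of reach is approached as far as the arm can. Shift and turn numbers lie between -1 and 1, and a call with a number outside is refused. A call with a gripper value outside its range is refused whole. "fingers" is the finger opening in m, from 0 to 0.087, set as the call begins (left out, the last holds). The fingers move at their own pace and stop on an object; the grip force is fixed at half the most. Time passes only in rows, so rows that repeat a pose let the fingers close. It gives the time, the measured TCP pose, the force, the opening and the grip force at its end, in the units of the state.
- bot.read_state(): the state, without advancing time (a new reading comes with each control period).
- imaging.capture(name): name is "scene" or "top"; returns a dict with "frame" (480x640x3 uint8, red, green, blue), "camera_matrix" (3x3 intrinsics, pixels), "R" (3x3) and "t" (3): a world point X has camera coordinates R X + t. Camera axes: x right, y down, z forward; pixel columns grow to the right and rows downward; lengths in m; the calibration is good to about 2 mm. A picture is of the moment at which its call begins. There is no depth.
- bot.hand_in(): hands the job in; it is judged then, once.
Trained networks look in the newest picture that a camera, given by its name, has taken for a name from the list of things; names that differ only in an ending like _2 or _b are one class to them, and where a whole thing is asked for, a point or a joint stands for the part that bears it (a point fixed in the world has none). Each returns a list of dicts, best first, with "confidence" (0 to 1); they miss things now and then, are a little off and sometimes report something else, mostly with a low value. They report only what shows in the picture. A call takes as long as a camera call. They do not tell look-alikes from the thing itself.
- finder.recognise(camera, name): "at" ([x, y, z] in m, in world coordinates, good to about 4 mm: the middle of the surface that is visible of it).
- finder.outline_of(camera, name): "pixels" (480x640 bool, what is visible of it).
The state is a dict: "time_s": time; "joint_positions": joint angles; "qvel": joint speeds; "tau": joint torques, N m; "position": TCP position; "tcp_rot": TCP orientation; "force": force on the tool from outside, world axes, zero at the start; "moment": the same for the moment, N m; "opening": opening from 0.0 (shut) to 1.0 (fully open); "grasp_force": force on a finger pad.
Only numpy, scipy, OpenCV 4.12 (cv2) and the standard library are available. Lean on these libraries where they do the work, as an engineer would, in place of code of your own. Each camera call takes 0.05 s, during which the arm holds its last target. There are 200 camera calls.

## Task

The flow cell in the sloping bar clamp has cured: squeeze the clamp's pawl against the upright grip beside it, slide the jaw well back along the bar and leave it there, and only then take the cell out. Stand it upright in the open top drawer of the small drawer unit without dropping it, let go, and push the drawer fully shut. Leave the timer, marker, vial, wipes box and bottle where they are.

Things in the scene. Friction and masses are not known exactly. Their poses are not given: they have to be found in the camera images.
- clamp: grey metal bar clamp on a stand, 240 mm long (own y, to the left), 95 mm deep (own x, away from the robot), fixed. Origin: centre of its underside, on the worktop; z up. From left to right: fixed jaw (44 mm high, face at y = +85 mm), cell, sliding jaw, toothed bar 20 mm wide and 19 mm high with teeth 8 mm apart, end stop at y = -112 mm
- bed (a point): point on the bed's surface under the middle of the clamped cell, 46 mm above the worktop, at the clamp's x = 0, y = +60 mm. The bed slopes 30 degrees, rising away from the robot: in the clamp's axes its up-slope direction is (0.866, 0, 0.5), its normal (-0.5, 0, 0.866); it is level along y. A ledge 6 mm high keeps the cell from sliding down toward the robot
- jaw (a joint): travel of the sliding jaw, m: 0 = clamped, grows as it slides back to the right (the clamp's -y), 0.048 = fully back. Locked by the pawl; with the pawl lifted it takes about 3 N and stays where it is left. Pushed forward it ratchets
- jaw_face (a point): foot of the sliding jaw's face on the bed (clamp's y = +32 mm when clamped), moves with the jaw. The jaw is 50 mm wide, 12 mm thick, 48 mm high, with cheeks reaching 45 mm behind the face. A sprung rubber pad (3 mm, 6 N) on it presses the cell, and a lip on its top reaches 8 mm forward, 5 mm over the cell's edge, so the cell cannot lift out before the jaw is back
- pawl (a joint): turn of the pawl lever, rad: 0 = nose down in the teeth (locked), 0.18 = nose just clear, 0.30 = its stop. It pivots on the jaw 30 mm behind the face and 23 mm off the bed; a spring shuts it when let go (about 4 N at the tail holds it open)
- pawl_tail (a point): middle of the pawl's upright tail: steel plate 18 mm wide (up the slope), 6 mm thick (along the bar), up to 93 mm off the bed, leaning 0.15 rad away from the grip when locked. This point is 73 mm off the bed and, locked, 38 mm behind the jaw's face. Pushing it toward the grip (the clamp's +y), 15 mm to the stop, lifts the pawl's nose
- jaw_grip (a point): middle of the upright grip on top of the jaw, one piece with it: 18 mm wide, 7 mm thick along the bar, 42 to 92 mm off the bed; this point 74 mm off the bed, 7.5 mm behind the jaw's face. Tail and grip measure 37 mm over their outer faces here when locked, 22 mm squeezed. Pinch both along the bar (tips at least 52 mm off the bed, above the cell) and draw the jaw back, still squeezing
- flow_cell: block 36 mm wide (own x, up the slope), 50 mm long (own y, along the bar), 42 mm high (own z), two round ports 12 mm wide and 5 mm high on top; white plastic between two 8 mm metal end plates; about 0.2 kg. Origin: centre of its underside. It stands square on the bed, so its z leans 30 degrees toward the robot; the jaws hold its ends, the faces across its width are free to grip
- drawer_unit_drawer0 (a joint): opening of the top drawer, m: 0 = fully shut, grows as it comes out toward the robot (starts about 0.13 to 0.15, at most 0.15); it slides with about 1 N
- drawer_floor (a point): centre of the top drawer's inner floor, 90 mm above the worktop, moves with the drawer; own x points into the unit (the way to push it shut), y left, z up. Inner size 175 mm (x) by 138 mm (y), side walls 48 mm high. With the drawer open by d the floor is free from x = -0.087 to x = d - 0.094 m; beyond that the unit (top at 160 mm) covers it
- drawer_unit_drawer0_handle (a point): middle of the top drawer's bar handle, 90 mm long, a round bar 35 mm in front of the drawer's front face, 122 mm above the worktop; pushing here or on the front shuts the drawer
- timer: white flat timer, 60 x 62 x 16 mm, to the left of the clamp; origin under its centre
- marker: black and white marker pen, 135 mm long, 13 mm thick, lying to the right of the clamp; origin under its middle
- vial: small vial with a cap, 24 mm across and 50 mm high, farther right; origin under its centre
- wipes_box: carton of wipes, 66 x 108 x 72 mm, between the hotplate and the drawer unit; origin under its centre
- bottle: brown screw-cap bottle, 43 mm across and 83 mm high, left of the drawer unit; origin under its centre
Mind the look-alikes: they are no part of the job. What is shaped like the flow_cell but red is not meant.

How it is judged (in metres and radians):
On the way, in this order (a step that is already met when the one before it is completed fails the run):
1. the jaw is slid back by at least 20 mm while the cell still lies in the clamp (value of joint jaw above 0.02 m and distance of flow_cell from where it was at the start of the episode below 0.015 m), for 0.2 s.
2. the cell stands upright on the floor of the open drawer, let go (z of flow_cell in the frame of drawer_floor between -0.005 and 0.008 m and x of flow_cell in the frame of drawer_floor between -0.085 and 0.085 m and y of flow_cell in the frame of drawer_floor between -0.066 and 0.066 m and angle between flow_cell's own z axis and vertical below 0.12 rad and value of joint drawer_unit_drawer0 above 0.06 m and contact force between the fingers and flow_cell below 0.1 N and linear speed of flow_cell below 0.05 m/s), for 0.2 s.
At the end, for the whole second after the job is handed in: the cell stands upright (within 7 degrees) at rest on the floor of the top drawer, the drawer is shut to within 6 mm, and the jaw is still at least 20 mm back (z of flow_cell in the frame of drawer_floor between -0.005 and 0.008 m and x of flow_cell in the frame of drawer_floor between -0.085 and 0.085 m and y of flow_cell in the frame of drawer_floor between -0.066 and 0.066 m and angle between flow_cell's own z axis and vertical below 0.12 rad and value of joint drawer_unit_drawer0 below 0.006 m and linear speed of flow_cell below 0.02 m/s and value of joint jaw above 0.02 m); the robot touches nothing.
It fails at once if the cell is dragged out while the jaw still clamps it (value of joint jaw below 0.01 m and distance of flow_cell from where it was at the start of the episode above 0.015 m).
It fails at once if the cell is dropped (it falls free by more than about 20 mm) (linear speed of flow_cell above 0.6 m/s and contact force between the fingers and flow_cell below 0.2 N).
It fails at once if the timer, marker, vial, wipes box or bottle is pushed 30 mm or more from its place (distance of any of timer, marker, vial, wipes_box, bottle from where it was at the start of the episode above 0.03 m).
It also fails if it takes over 58 s, if anything falls off the work surface, if the arm or the gripper's body presses on something with over 40 N, if the wrist force passes 120 N, or if a joint passes its speed limit or range.

## Working session

There is one attempt and no reset: what is moved stays moved. The work goes in short steps, Python scripts to look and compute and a tool call to move; the robot and the scene stay as the last step left them, time stands still between calls to the robot, and variables do not carry over. Pictures are saved under pics/ and viewed, at most 11 in all, crops included, and the job is handed in when it is done.

Besides the shell and the picture viewer there is one more tool, called after "Emit:" by a JSON object that holds its "api" and its "payload". play_rows: Moves the arm, as the interface text tells. Its arguments: {"type":"object","properties":{"motion":{"type":"array"},"fingers":{"type":"number"}},"required":["motion"]}

```bash
mkdir -p pics; python3 - <<'E'
from rig import bot,imaging,finder
import cv2,numpy as np
np.set_printoptions(precision=4,suppress=True)
ims=[]
for c in ["scene","top"]:
    d=imaging.capture(c); cv2.imwrite(f"pics/{c}0.png",d["frame"][:,:,::-1])
    print(c,d["camera_matrix"].tolist(),d["R"].round(4).tolist(),d["t"].round(4).tolist())
    for n in ["clamp","jaw","jaw_face","pawl_tail","jaw_grip","flow_cell","drawer_unit_drawer0","drawer_floor","drawer_unit_drawer0_handle","timer","marker","vial","wipes_box","bottle"]:
        r=finder.recognise(c,n)
        print(n,[(np.round(x["at"],4).tolist(),round(x["confidence"],2)) for x in r[:4]])
print(bot.read_state())
E
```

```text
scene [[486.2130763732209, 0.0, 323.6777969276506], [0.0, 486.2130763732209, 239.43421872068018], [0.0, 0.0, 1.0]] [[-0.6841, -0.7293, 0.0099], [-0.4539, 0.4151, -0.7884], [0.5709, -0.5439, -0.615]] [0.3433, 0.3382, 1.2757]
clamp [([0.455, -0.0916, 0.0566], 0.74), ([0.5616, 0.224, 0.1038], 0.51)]
jaw []
jaw_face []
pawl_tail []
jaw_grip []
flow_cell [([0.3927, 0.1706, 0.0352], 0.77), ([0.4604, 0.0788, 0.0405], 0.72), ([0.4415, -0.1271, 0.0862], 0.62)]
drawer_unit_drawer0 [([0.5558, 0.2284, 0.1054], 0.97), ([0.4588, -0.0923, 0.0541], 0.64), ([0.443, -0.0204, 0.0114], 0.41)]
drawer_floor []
drawer_unit_drawer0_handle [([0.5639, 0.2242, 0.1053], 0.8)]
timer [([0.4413, -0.0214, 0.0108], 0.8)]
marker []
vial []
wipes_box [([0.6095, 0.0406, 0.0651], 0.72)]
bottle []
top [[563.2949175031965, 0.0, 325.50800270942494], [0.0, 563.2949175031965, 235.04927647732777], [0.0, 0.0, 1.0]] [[-0.027, -0.9996, -0.012], [-0.98, 0.0288, -0.197], [0.1973, 0.0065, -0.9803]] [-0.0209, 0.5913, 1.4663]
clamp []
jaw [([0.4387, -0.1869, 0.0809], 0.93)]
jaw_face [([0.4318, -0.1848, 0.0791], 0.59)]
pawl_tail [([0.
[... 561 characters left out ...]
34], 0.56)]
vial []
wipes_box [([0.6256, 0.02, 0.0718], 0.88), ([0.5562, 0.2328, 0.0909], 0.67)]
bottle [([0.4005, 0.4326, 0.0519], 0.65)]
{'time_s': 1.5, 'joint_positions': array([-82.5343,  30.2225,  82.087 ,  -0.001 ,  67.6917, -10.2278]), 'qvel': array([-0.0239,  0.0199,  0.0059,  0.0414,  0.1164,  0.0555]), 'tau': array([ -0.0002, -44.0008, -17.698 ,   0.0635,   0.0505,  -0.    ]), 'position': array([ 0.19  , -0.5954,  0.2396]), 'tcp_rot': array([[ 0.9527,  0.3039, -0.    ],
       [ 0.3039, -0.9527,  0.    ],
       [-0.    , -0.    , -1.    ]]), 'force': array([ 0.7815,  0.3763, -0.0132]), 'moment': array([-0.0486, -0.01  ,  0.0318]), 'grasp_force': 0.0, 'opening': 1.0009686142825711}
```

View pics/scene0.png

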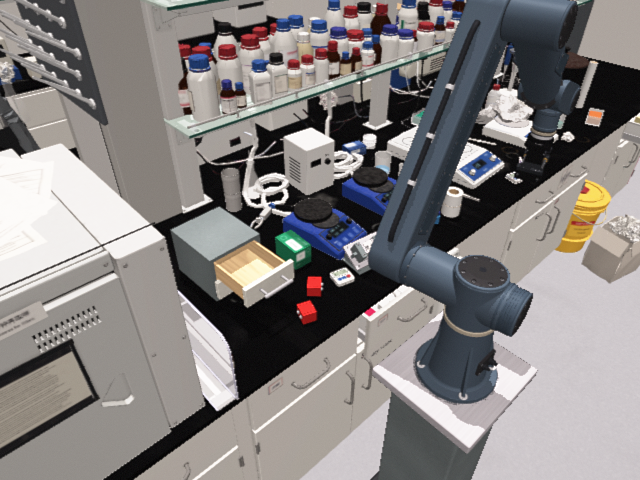

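View pics/top0.png

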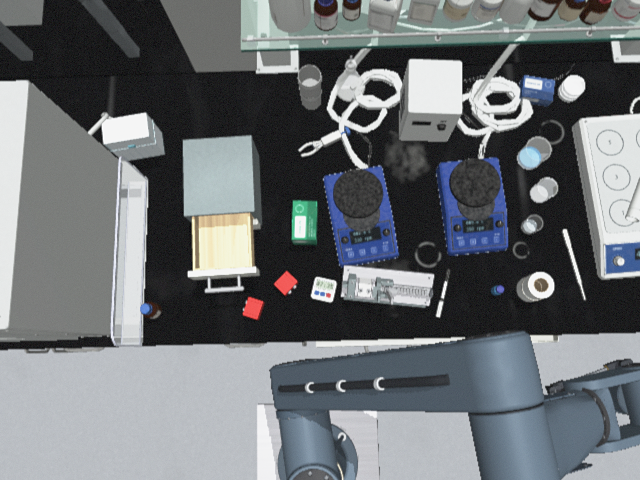

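The pictures show the candidates for the cell. Top view: red blocks at (254,307) and (286,283), which are the look-alikes, and the white block held in the clamp at about (362,286), which I choose. In the scene view the arm hides the clamp. Next I check the choice in a close crop.

```bash
cat > h.py <<'E'
import cv2,numpy as np
from rig import bot,imaging,finder
np.set_printoptions(precision=4,suppress=True)
def proj(d,X):
    P=(d["R"]@np.atleast_2d(X).T).T+d["t"]; p=(d["camera_matrix"]@P.T).T
    return p[:,:2]/p[:,2:]
def unproj(d,uv,z):
    r=d["R"].T@np.linalg.inv(d["camera_matrix"])@np.array([uv[0],uv[1],1.]); c=-d["R"].T@d["t"]
    return c+r*(z-c[2])/r[2]
E
python3 - <<'E'
from h import *
d=imaging.capture("top"); f=d["frame"][:,:,::-1]
a=cv2.resize(f[258:318,335:445],None,fx=7,fy=5*1.4,interpolation=cv2.INTER_CUBIC)
for c in range(340,445,10): cv2.line(a,((c-335)*7,0),((c-335)*7,8),(0,255,0),1)
for r in range(260,318,10): cv2.line(a,(0,(r-258)*7),(8,(r-258)*7),(0,255,0),1)
cv2.imwrite("pics/c1.png",a)
m=finder.outline_of("top","clamp")
for x in m[:2]:
    ys,xs=np.nonzero(x["pixels"]); print(x["confidence"],xs.min(),xs.max(),ys.min(),ys.max())
for n in ["drawer_floor","drawer_unit_drawer0","drawer_unit_drawer0_handle","jaw","flow_cell"]:
  for x in finder.outline_of("top",n)[:3]:
    ys,xs=np.nonzero(x["pixels"]); print(n,round(x["confidence"],2),xs.min(),xs.max(),ys.min(),ys.max())
for uv in [(342,304),(431,307),(434,274),(344,266)]: print(uv,unproj(d,uv,0.0))
E
```

```text
0.57 341 433 266 307
0.19 188 259 214 292
drawer_floor 0.64 188 259 213 292
drawer_unit_drawer0 0.84 189 258 214 291
drawer_unit_drawer0_handle 0.56 188 258 213 292
jaw 0.91 373 395 278 302
flow_cell 0.87 275 296 272 295
flow_cell 0.8 244 263 298 319
flow_cell 0.67 355 374 278 297
(342, 304) [ 0.408  -0.0773  0.    ]
(431, 307) [ 0.393  -0.3204  0.    ]
(434, 274) [ 0.4835 -0.3345  0.    ]
(344, 266) [ 0.513  -0.0863  0.    ]
```

View pics/c1.png

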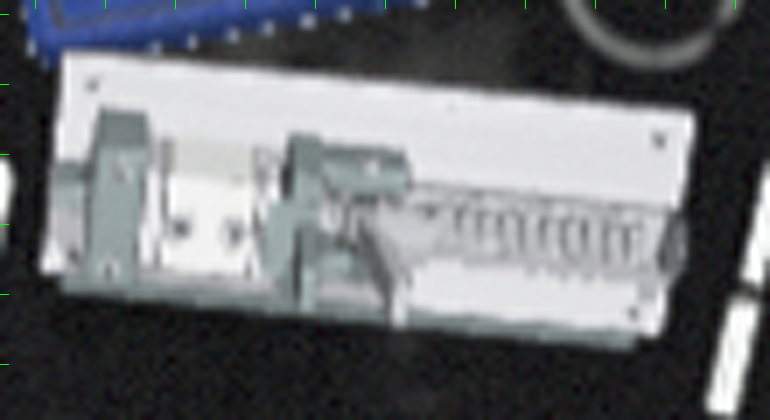

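The crop confirms the choice: the white cell is at crop (165–255, 140–275), about (364,287) in the full picture. It sits between the fixed jaw at crop (115,200) and the sliding jaw with pawl at crop (290–400, 140–320). The white sloping bed's corners are at crop (65,52), (695,110), (660,335) and (42,270).

```bash
python3 - <<'E'
from h import *
from scipy.optimize import least_squares
d=imaging.capture("top")
C=np.array([(65,52),(695,110),(660,335),(42,270),(60,290),(634,348)],float)
uv=(C+.5)/7-.5+[335,258]
h=.0475
M=np.array([[h,.12,.046+h*.5774],[h,-.12,.046+h*.5774],[-h,-.12,.046-h*.5774],[-h,.12,.046-h*.5774],[-h,.12,0],[-h,-.12,0]])
def T(p,M):
    c,s=np.cos(p[2]),np.sin(p[2]); return M@np.array([[c,s,0],[-s,c,0],[0,0,1]])+[p[0],p[1],0]
r=least_squares(lambda p:(proj(d,T(p,M))-uv).ravel(),[.44,-.2,-.05],loss="soft_l1")
print(r.x,np.degrees(r.x[2])); print((proj(d,T(r.x,M))-uv)); np.save("clamp.npy",r.x)
# predicted features
n=np.array([-.5,0,.866]);u=np.array([.866,0,.5]);bed=np.array([0,0,.046])
def B(s,y,h): return bed+s*u+h*n+np.array([0,y,0])
F={"grip":B(0,.032-.0075,.092),"tailtop":B(0,.032-.041,.093),"stop":B(0,-.112,.019),"cellL":B(0,.085,.042),"cellR":B(0,.035,.042),"fixtop":B(0,.085,.044)}
for k,v in F.items():
    p=proj(d,T(r.x,v[None]))[0]; print(k,T(r.x,v[None])[0],p,(p-[335,258]+.5)*7)
# drawer: rough corner pts
for z,uvs in [(.138,[(190,213),(257,213),(190,275),(257,272)])]:
    for q in uvs: print(q,unproj(d,q,z))
f=d["frame"][:,:,::-1]
a=cv2.resize(f[200:300,175:270],None,fx=6,fy=6,interpolation=cv2.INTER_CUBIC)
cv2.imwrite("pics/c2.png",a)
E
```

```text
[ 0.4541 -0.1977 -0.1232] -7.059693933606518
[[-0.0185 -4.0371]
 [ 0.4899 -3.8516]
 [-0.1595  1.493 ]
 [-0.2708  2.3224]
 [-2.9349  0.0505]
 [ 2.4176  0.124 ]]
grip [ 0.4114 -0.1677  0.1257] [378.5893 297.8019] [308.6248 282.1136]
tailtop [ 0.4068 -0.2009  0.1265] [391.8555 299.2344] [401.4888 292.1405]
stop [ 0.4309 -0.3077  0.0625] [429.3181 291.0382] [663.7265 234.7671]
cellL [ 0.4437 -0.1108  0.0824] [354.8963 287.5077] [142.774  210.0537]
cellR [ 0.4375 -0.1604  0.0824] [373.9865 289.321 ] [276.4053 222.7471]
fixtop [ 0.4427 -0.1106  0.0841] [354.8893 287.8184] [142.7253 212.2289]
(190, 213) [0.6431 0.3114 0.138 ]
(257, 213) [0.6379 0.1375 0.138 ]
(190, 275) [0.4814 0.308  0.138 ]
(257, 272) [0.4842 0.138  0.138 ]
```

View pics/c2.png

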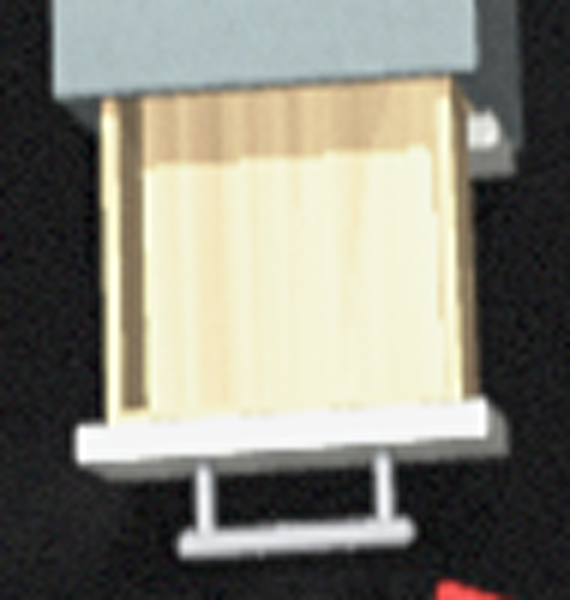

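The crop shows the drawer open, with its handle at top-view (204–244, 289–291) and the floor clear. Now I compute the targets and the first move.

```bash
cat >> h.py <<'E'
from scipy.spatial.transform import Rotation as Ro
CL=[.4502,-.197,np.radians(-7.06)]
def Rz(a): return Ro.from_euler('z',a).as_matrix()
U=np.array([.866,0,.5]);N=np.array([-.5,0,.866]);Y=np.array([0,1.,0])
def bedpt(s,y,h,cl=CL): return Rz(cl[2])@(np.array([0,0,.046])+s*U+h*N+y*Y)+[cl[0],cl[1],0]
def RP(cl=CL): return Rz(cl[2])@np.column_stack([U,-Y,-N])   # pinch
def RC(cl=CL): return Rz(cl[2])@np.column_stack([Y,U,-N])    # cell grip
def go(p,R,q=None):
    s=bot.read_state(); R0=s["tcp_rot"]
    w=Ro.from_matrix(R0.T@R).as_rotvec(degrees=True)
    d=R0.T@(np.asarray(p)-s["position"])
    print("t",s["time_s"],"to",np.round(p,4),"shift",d.round(4),"turn",w.round(2),"rows>=",max(np.linalg.norm(d)/.0417,np.linalg.norm(w)/7.16).round(1))
E
python3 - <<'E'
from h import *
d=imaging.capture("top")
P=lambda c:unproj(d,(np.array(c)+.5)/6-.5+[175,200],.122)
a,b=P((180,548)),P((412,528)); m=(a+b)/2; v=a-b
yaw=np.arctan2(v[1],v[0])-np.pi/2
print(a,b,m,np.linalg.norm(v),np.degrees(yaw))
print("floor c~",m[:2]+.134*np.array([np.cos(yaw),np.sin(yaw)]))
go(bedpt(0,.017,.17),RP())
E
```

```text
[0.4417 0.274  0.122 ] [0.4474 0.1753 0.122 ] [0.4445 0.2246 0.122 ] 0.09883320981058173 3.317810689858915
floor c~ [0.5783 0.2324]
t 1.95 to [ 0.3679 -0.1697  0.1932] shift [ 0.2989 -0.3515  0.0463] turn [-6.48 29.53 24.18] rows>= 11.1
```

Careful with the scale: turns go in shares of 180 degrees. That gives: 29.5 degrees is 0.1639.

Emit:
{"api": "play_rows", "payload": {"motion": [[[0.299, -0.351, 0.046, -0.0361, 0.1639, 0.1344], [0.299, -0.351, 0.046, -0.0361, 0.1639, 0.1344], [0.299, -0.351, 0.046, -0.0361, 0.1639, 0.1344], [0.299, -0.351, 0.046, -0.0361, 0.1639, 0.1344], [0.299, -0.351, 0.046, -0.0361, 0.1639, 0.1344], [0.299, -0.351, 0.046, -0.0361, 0.1639, 0.1344], [0.299, -0.351, 0.046, -0.0361, 0.1639, 0.1344], [0.299, -0.351, 0.046, -0.0361, 0.1639, 0.1344]]], "fingers": 0.065}}

```text
time_s: 2.62
position: [0.3177, -0.2881, 0.2063]
tcp_rot: [[0.859, -0.126, 0.495], [-0.11, -0.992, -0.063], [0.499, 0.0, -0.866]]
force: [1.1, 0.2, 0.1]
opening: 0.747
grasp_force: 0.0
```

```bash
python3 - <<'E'
from h import *
go(bedpt(0,.017,.17),RP())
print(bot.read_state()["joint_positions"])
E
```

```text
t 2.6167 to [ 0.3679 -0.1697  0.1932] shift [ 0.0237 -0.1238  0.0288] turn [ 0.11  0.04 -0.18] rows>= 3.1
[-77.2665  15.9728 127.7356  51.3707  36.9208 -22.2239]
```

In the tool's units: -0.2 degrees is -0.0011.

Emit:
{"api": "play_rows", "payload": {"motion": [[[0.024, -0.124, 0.029, 0.0006, 0, -0.0011], [0.024, -0.124, 0.029, 0.0006, 0, -0.0011], [0.024, -0.124, 0.029, 0.0006, 0, -0.0011], [0.024, -0.124, 0.029, 0.0006, 0, -0.0011], [0.024, -0.124, 0.029, 0.0006, 0, -0.0011], [0.024, -0.124, 0.029, 0.0006, 0, -0.0011]]]}}

```text
time_s: 3.12
position: [0.369, -0.1713, 0.1936]
tcp_rot: [[0.86, -0.118, 0.496], [-0.101, -0.993, -0.061], [0.5, 0.003, -0.866]]
force: [0.3, -0.2, 0.9]
opening: 0.748
grasp_force: 0.0
```

```bash
python3 - <<'E'
from h import *
go(bedpt(0,.017,.17),RP())
print(bot.read_state()["joint_positions"])
fs=[]
for c,z in [("scene",.05),("top",.05)]:
    d=imaging.capture(c); u=proj(d,bedpt(0,0,.04)[None])[0].astype(int); print(c,u)
    f=d["frame"][max(u[1]-40,0):u[1]+40,u[0]-60:u[0]+60,::-1]; print(u[0]-60,u[1]-40)
    fs.append(cv2.resize(f,(600,400) if 0 else (450,300),interpolation=cv2.INTER_CUBIC))
    for n in ["jaw","jaw_grip","pawl_tail","flow_cell","clamp"]:
        print(n,[(np.round(x["at"],4).tolist(),round(x["confidence"],2)) for x in finder.recognise(c,n)[:3]])
cv2.imwrite("pics/c3.png",np.vstack(fs))
E
```

```text
t 3.1167 to [ 0.3679 -0.1697  0.1932] shift [-0.0013 -0.0015 -0.0003] turn [-0.02 -0.01  0.32] rows>= 0.0
[-58.2148  15.5104 135.1714  68.8695  24.7008 -24.3565]
scene [382 238]
322 198
jaw [([0.5649, 0.2244, 0.1021], 0.72), ([0.6144, 0.0398, 0.0652], 0.23)]
jaw_grip []
pawl_tail []
flow_cell [([0.4563, 0.0802, 0.041], 0.69), ([0.3941, 0.1724, 0.0358], 0.63)]
clamp [([0.4611, -0.0874, 0.0588], 0.84)]
top [387 291]
327 251
jaw [([0.4377, -0.1872, 0.0776], 0.66)]
jaw_grip [([0.4352, -0.1882, 0.0796], 0.73)]
pawl_tail [([0.4328, -0.2002, 0.0778], 0.61), ([0.4365, -0.1883, 0.0804], 0.19)]
flow_cell [([0.4615, 0.072, 0.0348], 0.82), ([0.4431, -0.1315, 0.0824], 0.69), ([0.4344, -0.4925, 0.0428], 0.16)]
clamp [([0.4434, -0.211, 0.066], 0.64)]
```

View pics/c3.png

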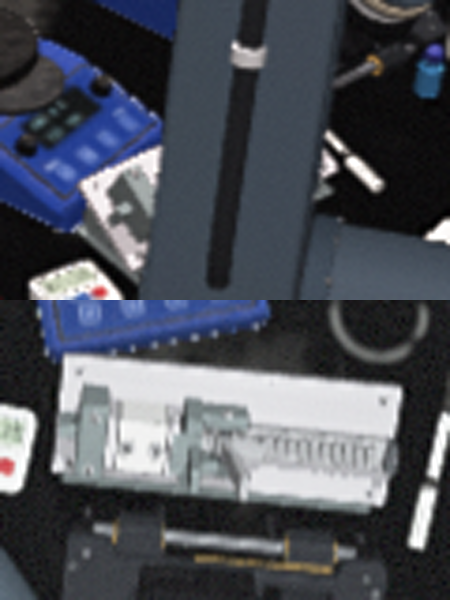

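Top view (lower half) shows the clamp clear, with the gripper in front of it and its bar parallel to the jaw axis. In the scene view only the clamp's left end shows: its back-left plate corner is at about (343,249). I triangulate that corner as a check.

```bash
python3 - <<'E'
from h import *
a=imaging.capture("scene");b=imaging.capture("top")
Pm=lambda d:d["camera_matrix"]@np.column_stack([d["R"],d["t"]])
for us,ut in [((343.3,248.7),(344.3,265.4))]:
    X=cv2.triangulatePoints(Pm(a),Pm(b),np.array(us,float).reshape(2,1),np.array(ut,float).reshape(2,1)); X=(X[:3]/X[3]).ravel()
    print("back-left corner",X, proj(a,X[None]),proj(b,X[None]))
    print("in clamp",Rz(-CL[2])@(X-[CL[0],CL[1],0]))
# top-view features: cell top-face center, grip, tail low end
for nm,p in [("cell",bedpt(0,.06,.042)),("grip low",bedpt(-.009,.0245,.092)),("tail low",bedpt(-.009,-.009,.093)),("stop",bedpt(0,-.115,.019))]:
    print(nm,((proj(b,p[None])[0]-[335,258]+.5)*7).round(0))
go(bedpt(0,.017,.076),RP())
E
```

```text
back-left corner [ 0.5054 -0.0868  0.0546] [[342.6015 248.581 ]] [[344.7136 265.8844]]
in clamp [0.0413 0.1161 0.0546]
cell [208. 227.]
grip low [304. 316.]
tail low [397. 326.]
stop [670. 246.]
t 3.8167 to [ 0.4146 -0.1755  0.1118] shift [-0.0005 -0.001   0.0937] turn [-0.07  0.02  0.18] rows>= 2.2
```

In the tool's units: 0.2 degrees is 0.0011.

Emit:
{"api": "play_rows", "payload": {"motion": [[[0, -0.001, 0.035, 0, 0, 0.0011], [0, -0.001, 0.065, 0, 0, 0.0011], [0, -0.001, 0.085, 0, 0, 0.0011], [0, -0.001, 0.094, 0, 0, 0.0011], [0, -0.001, 0.094, 0, 0, 0.0011], [0, -0.001, 0.094, 0, 0, 0.0011]]]}}

```text
time_s: 4.32
position: [0.4156, -0.1752, 0.11]
tcp_rot: [[0.861, -0.122, 0.494], [-0.107, -0.993, -0.058], [0.498, -0.003, -0.867]]
force: [-0.2, 0.0, 0.2]
opening: 0.746
grasp_force: 0.0
```

```bash
python3 - <<'E'
from h import *
go(bedpt(0,.017,.076),RP())
b=imaging.capture("top"); u=proj(b,bedpt(0,0,.04)[None])[0].astype(int)
f=b["frame"][u[1]-45:u[1]+35,u[0]-60:u[0]+60,::-1]
cv2.imwrite("pics/c4.png",cv2.resize(f,(720,480),interpolation=cv2.INTER_CUBIC))
E
```

```text
t 4.3167 to [ 0.4146 -0.1755  0.1118] shift [ 0.      0.0003 -0.0021] turn [-0.19  0.16 -0.04] rows>= 0.1
```

View pics/c4.png

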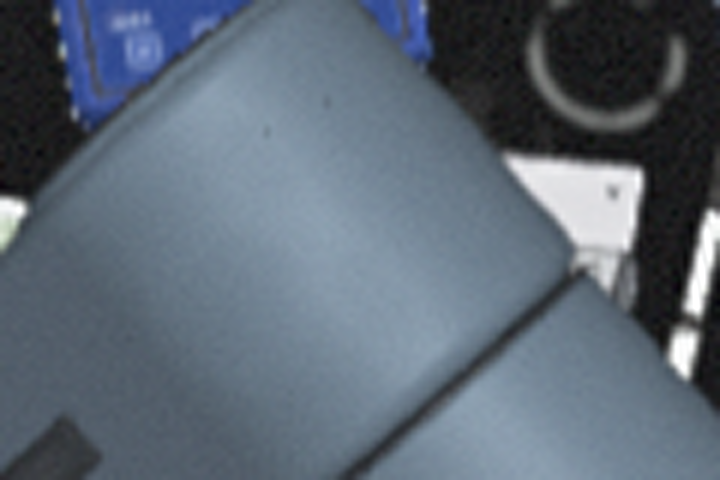

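The arm's elbow covers the clamp in this view, so I close by feel and watch the opening and force.

Emit:
{"api": "play_rows", "payload": {"motion": [[[0, 0, -0.001, 0, 0, 0], [0, 0, -0.001, 0, 0, 0], [0, 0, -0.001, 0, 0, 0], [0, 0, -0.001, 0, 0, 0], [0, 0, -0.001, 0, 0, 0]]], "fingers": 0.031}}

```text
time_s: 4.78
position: [0.4148, -0.1766, 0.1135]
tcp_rot: [[0.859, -0.124, 0.497], [-0.107, -0.992, -0.063], [0.501, 0.001, -0.866]]
force: [-1.4, -3.7, 1.8]
opening: 0.456
grasp_force: 1.9
```

Emit:
{"api": "play_rows", "payload": {"motion": [[[0, 0, 0, 0, 0, 0], [0, 0, 0, 0, 0, 0], [0, 0, 0, 0, 0, 0], [0, 0, 0, 0, 0, 0], [0, 0, 0, 0, 0, 0], [0, 0, 0, 0, 0, 0]]], "fingers": 0.0}}

```text
time_s: 5.28
position: [0.415, -0.1761, 0.1131]
tcp_rot: [[0.859, -0.124, 0.497], [-0.107, -0.992, -0.062], [0.501, -0.0, -0.866]]
force: [-2.6, -4.7, 6.8]
opening: 0.252
grasp_force: 30.0
```

Emit:
{"api": "play_rows", "payload": {"motion": [[[0, 0.006, 0, 0, 0, 0], [0, 0.012, 0, 0, 0, 0], [0, 0.018, 0, 0, 0, 0], [0, 0.024, 0, 0, 0, 0], [0, 0.03, 0, 0, 0, 0], [0, 0.036, 0, 0, 0, 0], [0, 0.042, 0, 0, 0, 0], [0, 0.044, 0, 0, 0, 0]]]}}

```text
time_s: 5.95
position: [0.4096, -0.2176, 0.1131]
tcp_rot: [[0.859, -0.12, 0.498], [-0.106, -0.993, -0.057], [0.501, -0.004, -0.865]]
force: [0.5, 2.1, 5.3]
opening: 0.254
grasp_force: 30.4
```

Emit:
{"api": "play_rows", "payload": {"motion": [[[0, 0, 0, 0, 0, 0], [0, 0, 0, 0, 0, 0], [0, 0, 0, 0, 0, 0]]]}}

```text
time_s: 6.2
position: [0.4096, -0.2179, 0.1131]
tcp_rot: [[0.859, -0.121, 0.498], [-0.106, -0.993, -0.058], [0.501, -0.003, -0.865]]
force: [-0.9, -0.4, 6.9]
opening: 0.257
grasp_force: 30.3
```

Jaw drawn back about 42 mm. I release and retreat along the normal.

Emit:
{"api": "play_rows", "payload": {"motion": [[[0, 0, 0, 0, 0, 0], [0, 0, 0, 0, 0, 0], [0, 0, 0, 0, 0, 0], [0, 0, 0, 0, 0, 0], [0, 0, -0.04, 0, 0, 0], [0, 0, -0.08, 0, 0, 0], [0, 0, -0.1, 0, 0, 0], [0, 0, -0.1, 0, 0, 0]]], "fingers": 0.07}}

```text
time_s: 6.87
position: [0.3586, -0.2116, 0.1995]
tcp_rot: [[0.861, -0.121, 0.494], [-0.107, -0.993, -0.057], [0.498, -0.003, -0.867]]
force: [-0.1, -0.6, 0.4]
opening: 0.754
grasp_force: 0.0
```

```bash
python3 - <<'E'
from h import *
go(bedpt(0,.06,.16),RC())
b=imaging.capture("top"); u=proj(b,bedpt(0,0,.04)[None])[0].astype(int)
f=b["frame"][u[1]-45:u[1]+35,u[0]-60:u[0]+60,::-1]; print(u[0]-60,u[1]-45,bot.read_state()["joint_positions"])
cv2.imwrite("pics/c5.png",cv2.resize(f,(720,480),interpolation=cv2.INTER_CUBIC))
E
```

```text
t 6.8667 to [ 0.3782 -0.1276  0.1846] shift [ 0.0005 -0.0857  0.0179] turn [ -0.3   -0.04 -90.  ] rows>= 12.6
327 246 [-64.5857  14.8592 132.3046  59.7785  29.1687 -20.1374]
```

View pics/c5.png

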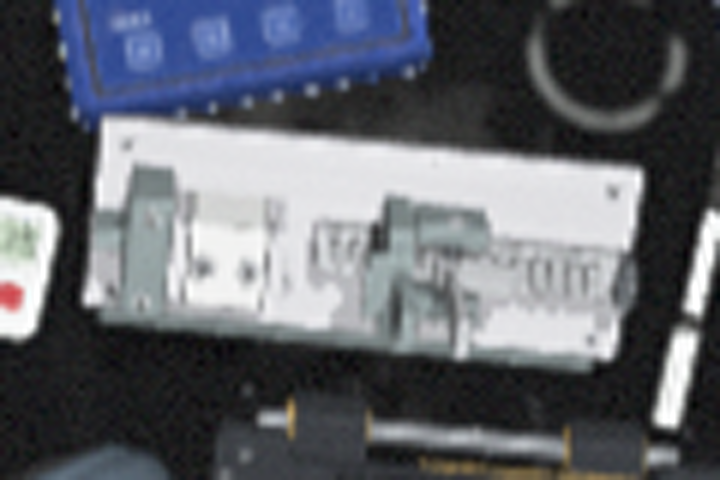

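Jaw is back about 40 mm (face at crop x≈365). The cell is undisturbed at crop (185–280, 195–310), where the model predicts it to within 1 mm. Next I turn for the cell grasp.

In the tool's units: -45 degrees is -0.25.

Emit:
{"api": "play_rows", "payload": {"motion": [[[0, -0.086, 0.01, 0, 0, -0.25], [0, -0.086, 0.01, 0, 0, -0.25], [0, -0.086, 0.01, 0, 0, -0.25], [0, -0.086, 0.01, 0, 0, -0.25], [0, -0.086, 0.01, 0, 0, -0.25], [0, -0.086, 0.01, 0, 0, -0.25], [0, -0.086, 0.01, 0, 0, -0.25], [0, -0.086, 0.01, 0, 0, -0.25]]]}}

```text
time_s: 7.58
position: [0.3749, -0.1272, 0.1901]
tcp_rot: [[0.694, 0.523, 0.495], [0.627, -0.777, -0.058], [0.354, 0.351, -0.867]]
force: [-0.5, -0.1, -0.4]
opening: 0.803
grasp_force: 0.0
```

In the tool's units: -45 degrees is -0.25.

Emit:
{"api": "play_rows", "payload": {"motion": [[[0, 0, 0, 0, 0, -0.25], [0, 0, 0, 0, 0, -0.25], [0, 0, 0, 0, 0, -0.25], [0, 0, 0, 0, 0, -0.25], [0, 0, 0, 0, 0, -0.25], [0, 0, 0, 0, 0, -0.25], [0, 0, 0, 0, 0, -0.25], [0, 0, 0, 0, 0, -0.25]]]}}

```text
time_s: 8.25
position: [0.375, -0.1277, 0.1903]
tcp_rot: [[0.122, 0.86, 0.495], [0.992, -0.107, -0.059], [0.003, 0.499, -0.867]]
force: [-0.2, -0.0, 0.5]
opening: 0.805
grasp_force: 0.0
```

```bash
python3 - <<'E'
from h import *
go(bedpt(0,.06,.09),RC());go(bedpt(0,.06,.029),RC()); print(bot.read_state()["joint_positions"])
E
```

```text
t 8.25 to [ 0.4129 -0.1319  0.1239] shift [0.0003 0.     0.0766] turn [-0.08 -0.14 -0.05] rows>= 1.8
t 8.25 to [ 0.4432 -0.1357  0.0711] shift [0.0002 0.0001 0.1376] turn [-0.08 -0.14 -0.05] rows>= 3.3
[ -51.0844   15.38    137.6412   77.8321   20.8792 -116.9407]
```

Emit:
{"api": "play_rows", "payload": {"motion": [[[0, 0, 0.035, 0, 0, 0], [0, 0, 0.07, 0, 0, 0], [0, 0, 0.085, 0, 0, 0], [0, 0, 0.1, 0, 0, 0], [0, 0, 0.113, 0, 0, 0], [0, 0, 0.125, 0, 0, 0], [0, 0, 0.134, 0, 0, 0], [0, 0, 0.136, 0, 0, 0]]]}}

```text
time_s: 8.92
position: [0.4496, -0.1401, 0.0815]
tcp_rot: [[0.117, 0.865, 0.488], [0.993, -0.107, -0.048], [0.011, 0.49, -0.871]]
force: [0.0, 0.2, -1.0]
opening: 0.805
grasp_force: 0.0
```

```bash
python3 - <<'E'
from h import *
go(bedpt(0,.06,.029),RC()); print(bot.read_state()["joint_positions"],bot.read_state()["force"])
E
```

```text
t 8.9167 to [ 0.4432 -0.1357  0.0711] shift [ 0.0035 -0.0111  0.0058] turn [-0.64 -0.72  0.  ] rows>= 0.3
[ -41.6864   37.8937  132.4206  130.1782   22.2264 -163.526 ] [ 0.0351  0.2272 -1.0302]
```

J6 hit its limit (-163.5), so I back out and take the half-turned grasp, with J6 near +16.

Emit:
{"api": "play_rows", "payload": {"motion": [[[0.002, -0.008, -0.02, 0, 0, 0], [0.002, -0.008, -0.05, 0, 0, 0], [0, 0, -0.09, 0, 0, 0], [0, 0, -0.125, 0, 0, 0], [0, 0, -0.125, 0, 0, 0], [0, 0, -0.125, 0, 0, 0]]]}}

```text
time_s: 9.42
position: [0.3915, -0.1327, 0.187]
tcp_rot: [[0.116, 0.862, 0.494], [0.993, -0.107, -0.046], [0.013, 0.496, -0.868]]
force: [0.4, -0.3, -0.4]
opening: 0.803
grasp_force: 0.0
```

In the tool's units: 60 degrees is 0.3333.

Emit:
{"api": "play_rows", "payload": {"motion": [[[0, 0, 0, 0, 0, 0.3333], [0, 0, 0, 0, 0, 0.3333], [0, 0, 0, 0, 0, 0.3333], [0, 0, 0, 0, 0, 0.3333], [0, 0, 0, 0, 0, 0.3333], [0, 0, 0, 0, 0, 0.3333], [0, 0, 0, 0, 0, 0.3333], [0, 0, 0, 0, 0, 0.3333]]]}}

```text
time_s: 10.08
position: [0.3919, -0.1326, 0.1863]
tcp_rot: [[0.79, 0.364, 0.494], [0.441, -0.896, -0.045], [0.426, 0.254, -0.868]]
force: [0.3, 0.0, 0.3]
opening: 0.803
grasp_force: 0.0
```

In the tool's units: 60 degrees is 0.3333.

Emit:
{"api": "play_rows", "payload": {"motion": [[[0, 0, 0, 0, 0, 0.3333], [0, 0, 0, 0, 0, 0.3333], [0, 0, 0, 0, 0, 0.3333], [0, 0, 0, 0, 0, 0.3333], [0, 0, 0, 0, 0, 0.3333], [0, 0, 0, 0, 0, 0.3333], [0, 0, 0, 0, 0, 0.3333], [0, 0, 0, 0, 0, 0.3333]]]}}

```text
time_s: 10.75
position: [0.3919, -0.1326, 0.1863]
tcp_rot: [[0.733, -0.468, 0.494], [-0.516, -0.855, -0.045], [0.444, -0.222, -0.868]]
force: [-0.4, 0.1, -0.1]
opening: 0.805
grasp_force: 0.0
```

In the tool's units: 60 degrees is 0.3333.

Emit:
{"api": "play_rows", "payload": {"motion": [[[0, 0, 0, 0, 0, 0.3333], [0, 0, 0, 0, 0, 0.3333], [0, 0, 0, 0, 0, 0.3333], [0, 0, 0, 0, 0, 0.3333], [0, 0, 0, 0, 0, 0.3333], [0, 0, 0, 0, 0, 0.3333], [0, 0, 0, 0, 0, 0.3333], [0, 0, 0, 0, 0, 0.3333]]]}}

```text
time_s: 11.42
position: [0.3919, -0.1326, 0.1863]
tcp_rot: [[0.002, -0.869, 0.494], [-0.999, -0.028, -0.045], [0.053, -0.493, -0.868]]
force: [0.6, 0.2, -0.4]
opening: 0.803
grasp_force: 0.0
```

```bash
cat >> h.py <<'E'
def RD(cl=CL): return Rz(cl[2])@np.column_stack([-Y,-U,-N])    # cell grip, half-turned
E
python3 - <<'E'
from h import *
go(bedpt(0,.06,.16),RD());go(bedpt(0,.06,.029),RD()); print(bot.read_state()["joint_positions"])
b=imaging.capture("top")
print([(np.round(x["at"],4).tolist(),round(x["confidence"],2)) for x in finder.recognise("top","flow_cell")[:4]])
E
```

```text
t 11.4167 to [ 0.3782 -0.1276  0.1846] shift [-0.0051  0.0126 -0.0055] turn [0.2  0.91 7.74] rows>= 1.1
t 11.4167 to [ 0.4432 -0.1357  0.0711] shift [-0.003   0.0123  0.1255] turn [0.2  0.91 7.74] rows>= 3.0
[-49.2679  16.9923 135.2568  75.6064  20.8518  59.1892]
[([0.3994, 0.1607, 0.0383], 0.89), ([0.4622, 0.0737, 0.0323], 0.81)]
```

In the tool's units: 7.7 degrees is 0.0428.

Emit:
{"api": "play_rows", "payload": {"motion": [[[-0.004, 0.0125, 0, 0.0011, 0.005, 0.0428], [-0.004, 0.0125, 0, 0.0011, 0.005, 0.0428], [-0.004, 0.0125, 0.025, 0.0011, 0.005, 0.0428], [-0.003, 0.0125, 0.045, 0.0011, 0.005, 0.0428], [-0.003, 0.0125, 0.06, 0.0011, 0.005, 0.0428], [-0.003, 0.0125, 0.06, 0.0011, 0.005, 0.0428]]]}}

```text
time_s: 12.02
position: [0.4129, -0.1337, 0.1256]
tcp_rot: [[-0.114, -0.861, 0.496], [-0.993, 0.098, -0.059], [0.002, -0.499, -0.866]]
force: [0.3, 0.4, -0.3]
opening: 0.803
grasp_force: 0.0
```

```bash
python3 - <<'E'
from h import *
go(bedpt(0,.06,.029),RD()); print(bot.read_state()["joint_positions"])
E
```

```text
t 12.0167 to [ 0.4432 -0.1357  0.0711] shift [-0.0016  0.0009  0.0623] turn [0.05 0.16 0.51] rows>= 1.5
[-45.5788  30.1106 136.8377 120.3372  21.2712  22.7346]
```

In the tool's units: 0.5 degrees is 0.0028.

Emit:
{"api": "play_rows", "payload": {"motion": [[[-0.002, 0.001, 0.012, 0, 0.0011, 0.0028], [-0.002, 0.001, 0.022, 0, 0.0011, 0.0028], [-0.002, 0.001, 0.032, 0, 0.0011, 0.0028], [-0.002, 0.001, 0.042, 0, 0.0011, 0.0028], [-0.002, 0.001, 0.052, 0, 0.0011, 0.0028], [-0.002, 0.001, 0.06, 0, 0.0011, 0.0028], [-0.002, 0.001, 0.062, 0, 0.0011, 0.0028], [-0.002, 0.001, 0.062, 0, 0.0011, 0.0028]]]}}

```text
time_s: 12.68
position: [0.4423, -0.1346, 0.0726]
tcp_rot: [[-0.124, -0.859, 0.496], [-0.992, 0.108, -0.062], [-0.0, -0.5, -0.866]]
force: [-0.0, -1.3, 0.8]
opening: 0.807
grasp_force: 0.0
```

```bash
python3 - <<'E'
from h import *
go(bedpt(0,.06,.029),RD()); print(bot.read_state()["joint_positions"],bot.read_state()["force"])
E
```

```text
t 12.6833 to [ 0.4432 -0.1357  0.0711] shift [ 0.0009 -0.0001  0.0018] turn [ 0.01 -0.02 -0.08] rows>= 0.0
[-41.5385  40.2927 134.6084 139.7383  25.934    6.631 ] [-0.0316 -1.3033  0.7853]
```

Pose is within 2 mm, so I grip.

Emit:
{"api": "play_rows", "payload": {"motion": [[[0, 0, 0, 0, 0, 0], [0, 0, 0, 0, 0, 0], [0, 0, 0, 0, 0, 0], [0, 0, 0, 0, 0, 0], [0, 0, 0, 0, 0, 0], [0, 0, 0, 0, 0, 0]]], "fingers": 0.0}}

```text
time_s: 13.18
position: [0.4418, -0.1348, 0.0726]
tcp_rot: [[-0.128, -0.859, 0.495], [-0.992, 0.111, -0.063], [-0.001, -0.499, -0.866]]
force: [0.5, 0.5, -0.2]
opening: 0.434
grasp_force: 0.0
```

Emit:
{"api": "play_rows", "payload": {"motion": [[[0, 0, 0, 0, 0, 0], [0, 0, 0, 0, 0, 0], [0, 0, 0, 0, 0, 0]]]}}

```text
time_s: 13.43
position: [0.442, -0.1349, 0.0727]
tcp_rot: [[-0.128, -0.859, 0.496], [-0.992, 0.111, -0.063], [-0.001, -0.5, -0.866]]
force: [0.4, 0.0, 4.2]
opening: 0.41
grasp_force: 30.0
```

Emit:
{"api": "play_rows", "payload": {"motion": [[[0, 0, -0.01, 0, 0, 0], [0, 0, -0.025, 0, 0, 0], [0, 0, -0.045, 0, 0, 0], [0, 0, -0.065, 0, 0, 0], [0, 0, -0.085, 0, 0, 0], [0, 0, -0.1, 0, 0, 0], [0, 0, -0.1, 0, 0, 0]]]}}

```text
time_s: 14.02
position: [0.3908, -0.1279, 0.1603]
tcp_rot: [[-0.127, -0.86, 0.495], [-0.992, 0.11, -0.065], [0.001, -0.499, -0.867]]
force: [0.1, -1.0, -2.5]
opening: 0.415
grasp_force: 30.0
```

```bash
cat >> h.py <<'E'
DY=np.radians(3.3); DF=np.array([.5783,.2324])
def RDR(): # down, tool y = -drawer y
    return Rz(DY)@np.column_stack([[-1,0,0],[0,1,0],[0,0,-1]])
def RDS(): return Rz(DY)@np.column_stack([[1,0,0],[0,-1,0],[0,0,-1]])
E
python3 - <<'E'
from h import *
s=bot.read_state();print(s["joint_positions"],s["force"],s["grasp_force"],s["opening"])
x=Rz(DY)@np.array([-.03,0,0]); p=[DF[0]+x[0],DF[1]+x[1],.26]
go(p,RDR()); go(p,RDS())
b=imaging.capture("top")
for n in ["flow_cell","jaw"]: print(n,[(np.round(x["at"],4).tolist(),round(x["confidence"],2)) for x in finder.recognise("top",n)[:4]])
E
```

```text
[-47.9448  22.4532 138.1161 102.0928  19.3562  40.5481] [ 0.1228 -1.0106 -2.511 ] 29.999814117327332 0.41490024442372964
t 14.0167 to [0.5483 0.2307 0.26  ] shift [-0.3756 -0.1459 -0.0316] turn [-24.99  20.64  77.47] rows>= 11.7
t 14.0167 to [0.5483 0.2307 0.26  ] shift [-0.3756 -0.1459 -0.0316] turn [-21.69 -26.26 -98.04] rows>= 14.5
flow_cell [([0.401, 0.1595, 0.0379], 0.73), ([0.465, 0.0726, 0.0345], 0.62), ([0.5558, 0.234, 0.093], 0.4)]
jaw [([0.4302, -0.2249, 0.079], 0.85), ([0.6247, 0.02, 0.0684], 0.72), ([0.5539, 0.233, 0.091], 0.27), ([0.4326, -0.4918, 0.0443], 0.23)]
```

Emit:
{"api": "play_rows", "payload": {"motion": [[[0, -0.02, -0.035, 0, 0, 0], [0, -0.04, -0.07, 0, 0, 0], [-0.08, -0.075, -0.075, 0, 0, 0], [-0.11, -0.08, -0.065, 0, 0, 0], [-0.11, -0.08, -0.065, 0, 0, 0]]]}}

```text
time_s: 14.58
position: [0.4136, -0.0868, 0.2092]
tcp_rot: [[-0.121, -0.863, 0.491], [-0.993, 0.112, -0.048], [-0.014, -0.493, -0.87]]
force: [0.2, 0.3, -2.9]
opening: 0.416
grasp_force: 30.0
```

```bash
python3 - <<'E'
from h import *
s=bot.read_state();print(s["joint_positions"],s["force"],s["grasp_force"],s["opening"],s["position"])
x=Rz(DY)@np.array([-.03,0,0]); p=[DF[0]+x[0],DF[1]+x[1],.26]
go(p,RDS())
E
```

```text
[-38.2354  12.8524 132.6147  60.4029  17.8305  93.2722] [ 0.2264  0.2913 -2.935 ] 29.99696890823543 0.41559016701717605 [ 0.4136 -0.0868  0.2092]
t 14.5833 to [0.5483 0.2307 0.26  ] shift [-0.3321 -0.1057  0.0067] turn [-22.22 -25.22 -97.98] rows>= 14.5
```

In the tool's units: -98 degrees is -0.5444.

Emit:
{"api": "play_rows", "payload": {"motion": [[[-0.332, -0.106, 0, -0.1222, -0.1389, -0.5444], [-0.332, -0.106, 0, -0.1222, -0.1389, -0.5444], [-0.332, -0.106, 0, -0.1222, -0.1389, -0.5444], [-0.332, -0.106, 0, -0.1222, -0.1389, -0.5444], [-0.332, -0.106, 0, -0.1222, -0.1389, -0.5444], [-0.332, -0.106, 0, -0.1222, -0.1389, -0.5444], [-0.332, -0.106, 0, -0.1222, -0.1389, -0.5444], [-0.332, -0.106, 0, -0.1222, -0.1389, -0.5444]]]}}

```text
time_s: 15.25
position: [0.5275, 0.195, 0.2571]
tcp_rot: [[0.696, -0.672, 0.253], [-0.709, -0.698, 0.098], [0.111, -0.248, -0.962]]
force: [1.1, -0.5, -2.8]
opening: 0.409
grasp_force: 30.0
```

```bash
python3 - <<'E'
from h import *
s=bot.read_state();print(s["joint_positions"],s["force"],s["grasp_force"],s["opening"],s["position"])
x=Rz(DY)@np.array([-.03,0,0]); p=[DF[0]+x[0],DF[1]+x[1],.26]
go(p,RDS())
E
```

```text
[  6.8962  18.8748 101.3775   5.4704  44.5704 138.2529] [ 1.1348 -0.4924 -2.8104] 29.99431845266372 0.4087645929409592 [0.5275 0.195  0.2571]
t 15.25 to [0.5483 0.2307 0.26  ] shift [-0.0104 -0.0396  0.006 ] turn [-10.84 -12.09 -47.73] rows>= 7.0
```

In the tool's units: -47.7 degrees is -0.265.

Emit:
{"api": "play_rows", "payload": {"motion": [[[-0.01, -0.04, 0.006, -0.06, -0.0672, -0.265], [-0.01, -0.04, 0.006, -0.06, -0.0672, -0.265], [-0.01, -0.04, 0.006, -0.06, -0.0672, -0.265], [-0.01, -0.04, 0.006, -0.06, -0.0672, -0.265], [-0.01, -0.04, 0.006, -0.06, -0.0672, -0.265], [-0.01, -0.04, 0.006, -0.06, -0.0672, -0.265], [-0.01, -0.04, 0.006, -0.06, -0.0672, -0.265], [-0.01, -0.04, 0.006, -0.06, -0.0672, -0.265]]]}}

```text
time_s: 15.92
position: [0.5502, 0.229, 0.2594]
tcp_rot: [[0.999, 0.054, 0.002], [0.053, -0.999, 0.003], [0.002, -0.003, -1.0]]
force: [0.3, 1.0, -3.0]
opening: 0.412
grasp_force: 30.0
```

```bash
python3 - <<'E'
from h import *
s=bot.read_state();print(s["joint_positions"],s["force"],s["grasp_force"],s["opening"],s["position"])
x=Rz(DY)@np.array([-.03,0,0]); p=[DF[0]+x[0],DF[1]+x[1],.26]
go(p,RDS())
d=imaging.capture("scene"); u=proj(d,np.array([[.55,.23,.17]]))[0].astype(int);print(u)
f=d["frame"][u[1]-70:u[1]+70,u[0]-80:u[0]+80,::-1]
cv2.imwrite("pics/c6.png",cv2.resize(f,(640,560),interpolation=cv2.INTER_CUBIC))
E
```

```text
[11.7941 26.6545 85.2216  0.14   67.9921 98.6749] [ 0.3416  0.979  -3.0135] 29.99723420944065 0.41217897367021683 [0.5502 0.229  0.2594]
t 15.9167 to [0.5483 0.2307 0.26  ] shift [-0.0018 -0.0018 -0.0006] turn [-0.15 -0.11 -0.23] rows>= 0.1
[252 257]
```

View pics/c6.png

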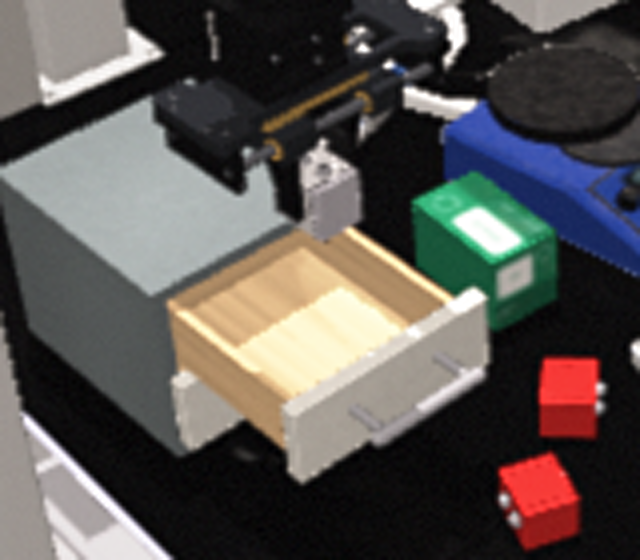

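The cell is held upright over the open drawer (crop (330,195)). I lower it.

Emit:
{"api": "play_rows", "payload": {"motion": [[[-0.002, -0.001, 0.03, 0, 0, 0], [-0.002, -0.001, 0.06, 0, 0, 0], [-0.002, -0.001, 0.085, 0, 0, 0], [-0.002, -0.001, 0.105, 0, 0, 0], [-0.002, -0.001, 0.12, 0, 0, 0], [-0.002, -0.001, 0.128, 0, 0, 0], [-0.002, -0.001, 0.132, 0, 0, 0], [-0.002, -0.001, 0.132, 0, 0, 0]]]}}

```text
time_s: 16.63
position: [0.5484, 0.2283, 0.1292]
tcp_rot: [[0.999, 0.048, 0.005], [0.048, -0.999, 0.001], [0.005, -0.001, -1.0]]
force: [0.1, 0.2, -2.3]
opening: 0.415
grasp_force: 30.0
```

Emit:
{"api": "play_rows", "payload": {"motion": [[[0, 0, 0.002, 0, 0, 0], [0, 0, 0.004, 0, 0, 0], [0, 0, 0.005, 0, 0, 0], [0, 0, 0.005, 0, 0, 0]]]}}

```text
time_s: 16.97
position: [0.5495, 0.2284, 0.1259]
tcp_rot: [[0.999, 0.049, 0.009], [0.049, -0.999, 0.002], [0.009, -0.001, -1.0]]
force: [-0.2, -0.1, -2.2]
opening: 0.41
grasp_force: 30.0
```

Emit:
{"api": "play_rows", "payload": {"motion": [[[0, 0, 0.001, 0, 0, 0], [0, 0, 0.002, 0, 0, 0], [0, 0, 0.003, 0, 0, 0], [0, 0, 0.003, 0, 0, 0]]]}}

```text
time_s: 17.3
position: [0.5491, 0.2282, 0.1223]
tcp_rot: [[0.999, 0.049, 0.008], [0.049, -0.999, 0.001], [0.008, -0.001, -1.0]]
force: [-0.4, -0.8, -3.0]
opening: 0.411
grasp_force: 30.0
```

Emit:
{"api": "play_rows", "payload": {"motion": [[[0, 0, 0.001, 0, 0, 0], [0, 0, 0.002, 0, 0, 0], [0, 0, 0.002, 0, 0, 0]]]}}

```text
time_s: 17.55
position: [0.5498, 0.2283, 0.1213]
tcp_rot: [[0.999, 0.049, 0.009], [0.049, -0.999, 0.001], [0.009, -0.001, -1.0]]
force: [-0.4, -0.2, 3.0]
opening: 0.411
grasp_force: 30.0
```

Contact with the floor: the force turned upward at the expected height. I release.

Emit:
{"api": "play_rows", "payload": {"motion": [[[0, 0, 0, 0, 0, 0], [0, 0, 0, 0, 0, 0], [0, 0, 0, 0, 0, 0], [0, 0, 0, 0, 0, 0], [0, 0, 0, 0, 0, 0], [0, 0, 0, 0, 0, 0], [0, 0, 0, 0, 0, 0], [0, 0, 0, 0, 0, 0]]], "fingers": 0.065}}

```text
time_s: 18.22
position: [0.5492, 0.2283, 0.1203]
tcp_rot: [[0.999, 0.049, 0.008], [0.049, -0.999, 0.001], [0.008, -0.001, -1.0]]
force: [1.1, 0.1, -0.0]
opening: 0.745
grasp_force: 0.0
```

Emit:
{"api": "play_rows", "payload": {"motion": [[[0, 0, -0.02, 0, 0, 0], [0, 0, -0.05, 0, 0, 0], [0, 0, -0.085, 0, 0, 0], [0, 0, -0.125, 0, 0, 0], [0, 0, -0.14, 0, 0, 0], [0, 0, -0.14, 0, 0, 0]]]}}

```text
time_s: 18.72
position: [0.551, 0.2288, 0.2657]
tcp_rot: [[0.999, 0.049, 0.019], [0.049, -0.999, 0.004], [0.019, -0.003, -1.0]]
force: [0.8, -0.5, -0.4]
opening: 0.748
grasp_force: 0.0
```

```bash
python3 - <<'E'
from h import *
s=bot.read_state();print(s["joint_positions"],s["position"],s["opening"])
d=imaging.capture("scene"); f=d["frame"][200:320,160:320,::-1]
cv2.imwrite("pics/c7.png",cv2.resize(f,(640,480),interpolation=cv2.INTER_CUBIC))
R=RDS()
h=np.array([.4445,.2246,0]); ex=Rz(DY)@np.array([1,0,0])
p=h-.07*ex; p[2]=.26; go(p,R)
E
```

```text
[11.8411 25.9646 85.3613 -0.0223 67.5925 99.0371] [0.551  0.2288 0.2657] 0.7483014156461398
t 18.7667 to [0.3746 0.2206 0.26  ] shift [-0.175  -0.0007  0.0006] turn [-0.1  -0.77 -0.5 ] rows>= 4.2
```

View pics/c7.png

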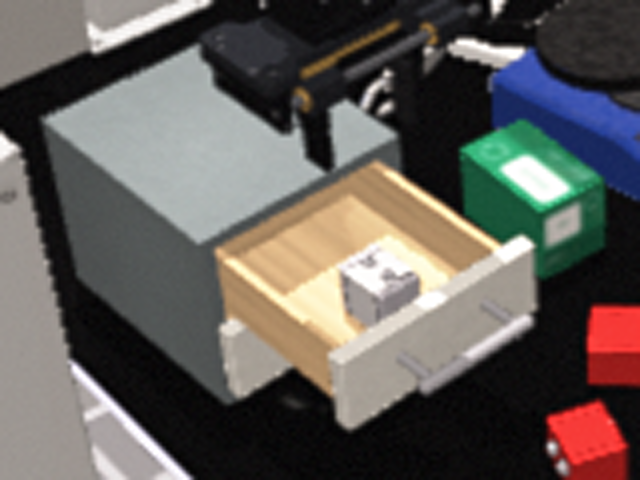

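The cell stands upright in the drawer (crop (380,285)). I move in front of the handle, close the fingers and lower them.

In the tool's units: -0.8 degrees is -0.0044.

Emit:
{"api": "play_rows", "payload": {"motion": [[[-0.04, 0, 0, 0, -0.0044, -0.0028], [-0.08, 0, 0, 0, -0.0044, -0.0028], [-0.12, 0, 0, 0, -0.0044, -0.0028], [-0.15, 0, 0, 0, -0.0044, -0.0028], [-0.165, 0, 0, 0, -0.0044, -0.0028], [-0.165, 0, 0, 0, -0.0044, -0.0028]]], "fingers": 0.0}}

```text
time_s: 19.27
position: [0.3774, 0.2192, 0.2572]
tcp_rot: [[0.998, 0.059, -0.015], [0.059, -0.998, -0.002], [-0.015, 0.001, -1.0]]
force: [0.2, 0.1, 0.2]
opening: 0.384
grasp_force: 0.0
```

Emit:
{"api": "play_rows", "payload": {"motion": [[[0, 0, 0.035, 0, 0, 0], [0, 0, 0.07, 0, 0, 0], [0, 0, 0.105, 0, 0, 0], [0, 0, 0.13, 0, 0, 0], [0, 0, 0.14, 0, 0, 0], [0, 0, 0.14, 0, 0, 0]]]}}

```text
time_s: 19.77
position: [0.3814, 0.2194, 0.1156]
tcp_rot: [[0.998, 0.057, -0.013], [0.057, -0.998, -0.001], [-0.013, 0.001, -1.0]]
force: [-0.2, 0.0, 0.7]
opening: 0.015
grasp_force: 0.0
```

```bash
python3 - <<'E'
from h import *
s=bot.read_state();print(s["force"],s["opening"],s["joint_positions"])
ex=Rz(DY)@np.array([1,0,0])
p=np.array([.4445,.2246,0])-.025*ex; p[2]=.124; go(p,RDS())
E
```

```text
[-0.2497  0.0278  0.6849] 0.014715443307196924 [ 15.2202  29.3378 114.1573   0.1896  37.2533 101.8035]
t 19.7667 to [0.4195 0.2232 0.124 ] shift [ 0.0382 -0.0016 -0.0089] turn [ 0.04  0.76 -0.03] rows>= 0.9
```

In the tool's units: 0.7 degrees is 0.0039.

Emit:
{"api": "play_rows", "payload": {"motion": [[[0.015, -0.001, -0.007, 0, 0.0039, 0], [0.027, -0.001, -0.007, 0, 0.0039, 0], [0.036, -0.001, -0.007, 0, 0.0039, 0], [0.042, -0.001, -0.007, 0, 0.0039, 0], [0.048, -0.001, -0.007, 0, 0.0039, 0], [0.055, -0.001, -0.007, 0, 0.0039, 0], [0.063, -0.001, -0.007, 0, 0.0039, 0], [0.072, -0.001, -0.007, 0, 0.0039, 0]]]}}

```text
time_s: 20.43
position: [0.454, 0.225, 0.1255]
tcp_rot: [[0.998, 0.058, 0.004], [0.058, -0.998, 0.0], [0.004, -0.0, -1.0]]
force: [-1.4, -0.6, 0.9]
opening: 0.01
grasp_force: 0.8
```

Emit:
{"api": "play_rows", "payload": {"motion": [[[0.01, 0, 0, 0, 0, 0], [0.02, 0, 0, 0, 0, 0], [0.03, 0, 0, 0, 0, 0], [0.04, 0, 0, 0, 0, 0], [0.05, 0, 0, 0, 0, 0], [0.06, 0, 0, 0, 0, 0], [0.069, 0, 0, 0, 0, 0], [0.077, 0, 0, 0, 0, 0]]]}}

```text
time_s: 21.1
position: [0.5326, 0.2297, 0.1261]
tcp_rot: [[0.998, 0.057, 0.007], [0.057, -0.998, 0.001], [0.007, -0.001, -1.0]]
force: [-1.3, -1.7, 0.1]
opening: 0.001
grasp_force: 0.6
```

```bash
python3 - <<'E'
from h import *
s=bot.read_state();print(s["force"],s["position"])
d=imaging.capture("scene"); f=d["frame"][200:320,160:320,::-1]
cv2.imwrite("pics/c8.png",cv2.resize(f,(640,480),interpolation=cv2.INTER_CUBIC))
E
```

```text
[-1.275  -1.7454  0.0619] [0.5326 0.2297 0.1261]
```

View pics/c8.png

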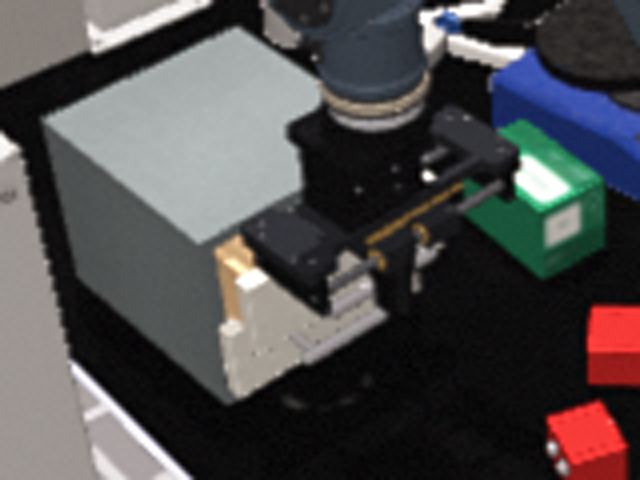

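Drawer is nearly shut, with a small gap left. I keep pushing slowly until the force rises.

Emit:
{"api": "play_rows", "payload": {"motion": [[[0.006, 0, 0, 0, 0, 0], [0.012, 0, 0, 0, 0, 0], [0.018, 0, 0, 0, 0, 0], [0.023, 0, 0, 0, 0, 0], [0.026, 0, 0, 0, 0, 0]]]}}

```text
time_s: 21.57
position: [0.5581, 0.2312, 0.1263]
tcp_rot: [[0.998, 0.057, 0.007], [0.057, -0.998, 0.001], [0.007, -0.001, -1.0]]
force: [-0.3, -0.6, 0.5]
opening: 0.002
grasp_force: 0.5
```

Emit:
{"api": "play_rows", "payload": {"motion": [[[0.003, 0, 0, 0, 0, 0], [0.006, 0, 0, 0, 0, 0], [0.008, 0, 0, 0, 0, 0]]]}}

```text
time_s: 21.82
position: [0.5655, 0.2316, 0.1263]
tcp_rot: [[0.998, 0.058, 0.006], [0.058, -0.998, 0.001], [0.006, -0.001, -1.0]]
force: [-0.7, -0.7, 0.1]
opening: 0.004
grasp_force: 0.5
```

Emit:
{"api": "play_rows", "payload": {"motion": [[[0.003, 0, 0, 0, 0, 0], [0.006, 0, 0, 0, 0, 0], [0.008, 0, 0, 0, 0, 0]]]}}

```text
time_s: 22.07
position: [0.5687, 0.2317, 0.126]
tcp_rot: [[0.998, 0.058, -0.005], [0.058, -0.998, -0.0], [-0.005, -0.0, -1.0]]
force: [-11.3, -1.8, 9.4]
opening: 0.004
grasp_force: 5.9
```

Emit:
{"api": "play_rows", "payload": {"motion": [[[0.002, 0, 0, 0, 0, 0], [0.004, 0, 0, 0, 0, 0], [0.005, 0, 0, 0, 0, 0]]]}}

```text
time_s: 22.32
position: [0.5689, 0.2318, 0.1258]
tcp_rot: [[0.998, 0.058, -0.015], [0.058, -0.998, -0.002], [-0.015, 0.001, -1.0]]
force: [-18.0, -1.8, 13.5]
opening: 0.005
grasp_force: 9.2
```

Force jumped with no further motion, so the drawer is shut. I back off, rise and verify.

Emit:
{"api": "play_rows", "payload": {"motion": [[[-0.01, 0, 0, 0, 0, 0], [-0.03, 0, 0, 0, 0, 0], [-0.06, 0, 0, 0, 0, 0], [-0.09, 0, -0.01, 0, 0, 0], [-0.11, 0, -0.04, 0, 0, 0], [-0.11, 0, -0.08, 0, 0, 0], [-0.11, 0, -0.1, 0, 0, 0], [-0.11, 0, -0.1, 0, 0, 0]]]}}

```text
time_s: 22.98
position: [0.4714, 0.2272, 0.2311]
tcp_rot: [[0.998, 0.058, 0.019], [0.058, -0.998, 0.005], [0.019, -0.003, -1.0]]
force: [0.9, 0.0, 0.0]
opening: 0.006
grasp_force: 0.0
```

```bash
python3 - <<'E'
from h import *
s=bot.read_state();print(s["force"],s["position"],s["qvel"])
d=imaging.capture("scene"); f=d["frame"][200:320,160:320,::-1]
t=imaging.capture("top")
for n in ["jaw","timer","wipes_box"]: print(n,[(np.round(x["at"],4).tolist(),round(x["confidence"],2)) for x in finder.recognise("top",n)[:2]])
cv2.imwrite("pics/c9.png",np.vstack([cv2.resize(f,(400,300)),cv2.resize(t["frame"][200:320,180:340,::-1],(400,300))]))
E
```

```text
[0.9217 0.0303 0.0269] [0.4714 0.2272 0.2311] [-0.3429  3.7984  2.8726 -0.122  -3.1078 -0.107 ]
jaw [([0.4315, -0.2256, 0.0808], 0.89), ([0.6153, 0.2287, 0.1333], 0.42)]
timer [([0.4503, -0.0293, 0.0137], 0.95)]
wipes_box [([0.6278, 0.0222, 0.0704], 0.69), ([0.4296, -0.2315, 0.0779], 0.32)]
```

View pics/c9.png

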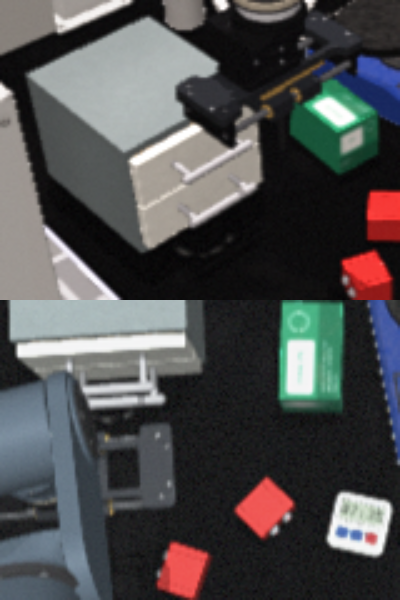

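The drawer front is flush with the lower drawer's, the jaw is still back, and the other things are unmoved. Handing in.

```bash
python3 -c "
from rig import bot
print(bot.hand_in())"
```

```text
the job is handed in; nothing more can be done
None
```

The job is handed in at about 23 s (hand-in gave no verdict): the jaw is about 40 mm back, the cell was stood upright in the top drawer and let go, and the drawer is pushed fully shut. In the last pictures the timer and wipes box were still in place; I did not check the marker, vial or bottle at the end.

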